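# Clamp the bracket through the guard and start the curing lamp

## Robot

A 6-joint arm with a two-finger parallel gripper is mounted at the origin on the work surface. World frame = base frame: x ahead of the robot, y to its left, z up, the work surface at z = 0. Lengths are in m, angles in rad, forces in N, time in s.
With the tool pointing down it reaches from about 0.35 to 0.875 m from the base axis. Payload 15.5 kg.
Tool frame: the origin (TCP) lies between the finger pads; the fingertips stand 17 mm ahead of it and the grasp point (between the pads) lies 2 mm behind it (arm.nose_length is the z of the fingertips in the tool frame, in m); z points along the fingers, y is the line along which they close (so a half turn about z gives the same grasp; the last joint's range is limited). The gripper opens to 85 mm and grips with 20 to 120 N. Pads are 22 mm wide; open, the fingers measure 114 mm over their backs; the gripper's body (76 mm by 85 mm) begins 54 mm behind the grasp point. The pads swing forward as they close: fully open they stand 13 mm farther back than shut.
Start: joints at [1.216, 0.494, 1.345, -0, 1.302, -0.096], TCP at [0.16, 0.604, 0.248] pointing down, gripper open.
Joint ranges: [-2.91, 2.91], [-0.82, 2.16], [0.22, 2.67], [-1.22, 4.37], [0.12, 2.79], [-3.08, 3.08]. Speed limits (rad/s): [1.89, 1.89, 2.57, 3.01, 3.01, 3.01].

## Interface

Orientations are given as a rotation vector (axis times angle).
In Python, from rig import arm gives the robot as it stands. Calls block until the motion is done:
- arm.goto(position, orientation): joint-space move of the TCP to a pose.
- arm.movel(position, attitude=None, speed=0.15, guard=None): straight line of the TCP; attitude=None keeps the orientation; speed is the mean speed in m/s. With guard (N) it stops when the force on the tool has changed by that much, and returns True; else False.
- arm.movej(angles): joint-space move.
- arm.open() and arm.grab(strength=None): open the fingers fully, or close them until they stop; strength is the grip in N (None keeps the last).
- arm.wait(seconds).
- arm.inverse_kinematics(position, orientation): joint angles nearest the present ones, or None.
- arm.get_state(): the state.
- arm.get_image(name): name is "scene" or "top" or "wrist"; returns a dict with "image" (384x512x3 uint8, red, green, blue), "vfov" (degrees; the focal length in pixels is half the picture's height over the tangent of half this angle, whatever the lens; pixels are square), "cx", "cy" (the principal point, pixels), "k1" (the pictures are not rectified: a ray, as slopes to the right and down, at radius r is drawn at 1 + k1 r^2 times it, then the intrinsics apply), "xyz" and "rotation" of the camera in the world. Camera axes: x right, y down, z forward; pixel columns grow to the right and rows downward; lengths in m; the calibration is good to about 2 mm. A picture is of the moment at which its call begins. There is no depth.
A pose or a line that the arm cannot do raises arm.PlanningError and nothing moves.
- arm.finish_job(): hands the job in; it is judged then, once.
The state is a dict: "t": time; "joint_positions": joint angles; "qvel": joint speeds; "joint_torque": joint torques, N m; "position": TCP position; "ee_rot": TCP orientation; "ft_force": force on the tool from outside, world axes, zero at the start; "ft_torque": the same for the moment, N m; "finger_gap": finger opening in m; "finger_force": force on a finger pad.
Only numpy, scipy, OpenCV 4.12 (cv2) and the standard library are available. Lean on these libraries where they do the work, as an engineer would, in place of code of your own. Each camera call takes 0.05 s, during which the arm holds its last target. There are 200 camera calls.

## Task

Reach down through the guard's window and press the orange lever fully down so that it clamps the steel bracket, without touching the yellow guard. Then press the green start button on the lamp timer fully in and let go of it. Pick nothing up, and leave the white lever and everything else on the bench as they are.

Things in the scene. Friction and masses are not known exactly. Their poses are not given: they have to be found in the camera images.
- guard: Fixed guard, 220 (x) by 300 (y) by 125 mm high: clear sides, flat yellow top plate 6 mm thick with its top face at 125 mm. Origin: centre of the underside; x away from the robot, z up. The plate has two windows, each 120 (x) by 110 mm (y), centred at x = -30, y = +67.5 and -67.5 mm. Under each lies one paddle, up to 8 mm off centre in x and 5 mm in y; which is which varies. Do not touch it.
- orange_lever_paddle (a point): Centre of the upper face of the orange paddle (36 by 40 mm, 12 mm thick) at the free end of the orange lever, under one window; the steel bracket is beneath this lever. The face stands 108 mm above the bench when fully up (17 mm below the guard's top), 80 mm when fully down. The lever's pivot is 110 mm away, towards the guard's +x, at 85 mm height.
- orange_lever (a joint): Angle of the orange lever, rad: 0 fully up, 0.26 fully down on its stop. It starts at 0 to 0.05. About 3 to 4 N of downward push on the paddle moves it (friction, no spring); it stays where it is left.
- white_lever_paddle (a point): Centre of the upper face of the white paddle of the other, identical lever under the other window; its bay is empty. Leave it alone.
- white_lever (a joint): Angle of the white lever, rad: as for the orange lever; starts at 0 to 0.05 and must stay up.
- start_top (a point): Centre of the top of the green push button (36 mm diameter) on the grey lamp-timer box (90 by 80 mm, 50 mm high, fixed to the bench), to the left or right of the guard. It is pressed straight down.
- start (a joint): Travel of the green button, m: 0 out, 0.008 fully in; springs back by itself. Fully in takes 6 N.
- can_mid (a point): Middle of an upright spray can, 66 mm diameter, 170 mm high, beside the guard on the side away from the timer. A bystander.
- arch_mid (a point): A white slotted arched plate, lying flat to the left of the guard, about 125 by 55 mm, 12 mm thick; the point lies half-way up at the inner edge of the arch's middle. A bystander.
- jar_mid (a point): Centre of an amber jar with a black lid, 72 mm diameter, 85 mm high, to the right of the guard. A bystander.
Not all that is in view belongs to the job. Leave any blue look-alike of the part that bears white_lever_paddle alone.

How it is judged:
By the outcome, as a careful person would: the job done as asked, in the order asked, and still so for the second after the job is handed in, with the robot touching nothing.
It also fails if it takes over 42 s, if anything falls off the work surface, if the arm or the gripper's body presses on something with over 40 N, if the wrist force passes 120 N, or if a joint passes its speed limit or range.

## Working session

There is one attempt and no reset: what is moved stays moved. The work goes in short steps, each a Python script; the robot and the scene stay as the last script left them, time stands still between calls to the robot, and variables do not carry over. Pictures are saved under pics/ and viewed, at most 10 in all, crops included, and the job is handed in when it is done.

```bash
mkdir -p pics; cat > h.py <<'E'
import numpy as np, cv2
from rig import arm
def snap(n,f):
    d=arm.get_image(n); cv2.imwrite(f,d["image"][:,:,::-1]); return d
def ray(d,u,v):
    f=192/np.tan(np.radians(d["vfov"])/2)
    p=np.array([(u-d["cx"])/f,(v-d["cy"])/f]); q=p.copy()
    for _ in range(30): q=p/(1+d["k1"]*(q@q))
    return np.array(d["rotation"])@np.r_[q,1]
def at(d,u,v,z):
    r=ray(d,u,v); o=np.array(d["xyz"]); return o+r*(z-o[2])/r[2]
E
python3 - <<'E'
from h import *
import pickle
D={}
for n in("top","scene"):
    d=D[n]=snap(n,f"pics/{n}0.png"); print({k:v for k,v in d.items() if k!="image"})
pickle.dump(D,open("D.pkl","wb"))
print(arm.get_state())
E
```

```text
{'vfov': 49.467235199760864, 'cx': 258.8613086621123, 'cy': 186.5164970014969, 'k1': -0.12000401642563395, 'xyz': array([0.53213501, 0.00345103, 1.1832917 ]), 'rotation': array([-2.21906542,  2.15924037, -0.07320581])}
{'vfov': 56.80738106850307, 'cx': 256.1315306433134, 'cy': 194.1024879635973, 'k1': -0.020017894841795718, 'xyz': array([ 1.18589288, -0.09219955,  0.79827621]), 'rotation': array([-1.91558036, -1.65484726,  0.60594181])}
{'t': 0.1, 'joint_positions': array([ 1.21647341e+00,  4.94107731e-01,  1.34605462e+00, -6.45268776e-06,
        1.30248738e+00, -9.54675311e-02]), 'qvel': array([-0.0007507 , -0.00295255, -0.00102289,  0.00058639,  0.00080507,
       -0.00155542]), 'joint_torque': array([ 1.83181277e-03, -8.83592319e+01, -3.84565258e+01, -2.68031613e-05,
        4.97842440e-03, -3.07117148e-05]), 'position': array([0.15986063, 0.60390573, 0.24777308]), 'ee_rot': array([-4.05442447e-01, -3.11508831e+00,  1.62068933e-03]), 'ft_force': array([-0.17337131,  0.0177785 ,  0.18479641]), 'ft_torque': array([0.05411202, 0.02989204, 0.01499635]), 'finger_force': 0.0, 'finger_gap': 0.08543605091441196}
```

View pics/top0.png

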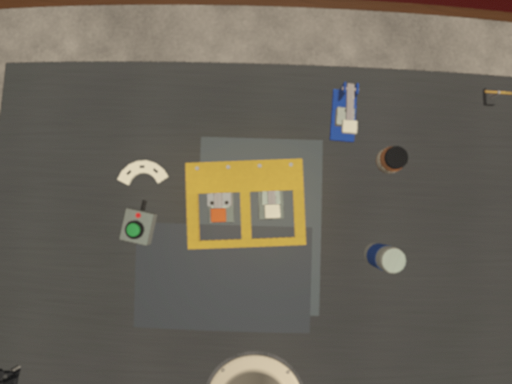

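View pics/scene0.png

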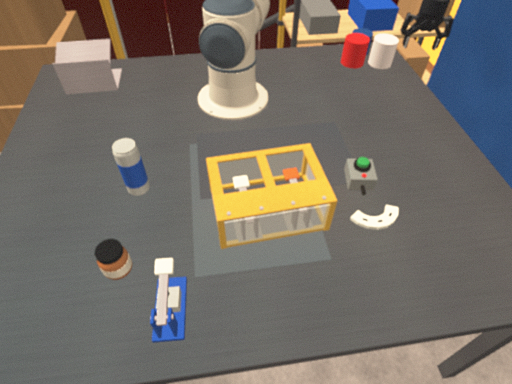

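The top view shows the orange paddle at about (218,215) in the left window, the white paddle at (272,211), the timer button at (134,230), and the blue look-alike at upper right. In the scene view the guard is nearly unrotated and its windows are clear.

```bash
sed -i 's/np.array(d\["rotation"\])@/cv2.Rodrigues(np.array(d["rotation"]))[0]@/' h.py
python3 - <<'E'
from h import *
import pickle
D=pickle.load(open("D.pkl","rb"))
def blobs(d,lo,hi,zs,name,box=None,amin=25):
    m=cv2.inRange(cv2.cvtColor(d["image"],cv2.COLOR_RGB2HSV),lo,hi)
    n,l,s,c=cv2.connectedComponentsWithStats(m)
    for i in range(1,n):
        if s[i,4]<amin or (box and not(box[0]<c[i][0]<box[2] and box[1]<c[i][1]<box[3])):continue
        print(name,c[i].round(1),s[i],at(d,*c[i],zs).round(4))
        if name[:3]=="gua":
            r=cv2.boxPoints(cv2.minAreaRect(np.argwhere(l==i)[:,::-1].astype(np.float32)))
            print([at(d,*p,zs)[:2].round(4) for p in r])
for n,B in(("top",(100,140,320,260)),("scene",(200,130,400,250))):
    d=D[n]
    blobs(d,(3,170,100),(14,255,255),.105,"orange "+n,B,15)
    blobs(d,(50,120,50),(80,255,255),.058,"green "+n,B)
    blobs(d,(19,150,80),(30,255,255),.125,"guard "+n,B,500)
for n,s in(("top",(120,140,310,260)),("scene",(200,130,400,250))):
    im=D[n]["image"][s[1]:s[3],s[0]:s[2],::-1]; cv2.imwrite(f"pics/{n}c.png",cv2.resize(im,None,fx=4,fy=4,interpolation=2))
print(arm.nose_length)
E
```

```text
green top [132.8 229.5] [127 223  13  14 144] [0.4788 0.3416 0.058 ]
guard top [222.5 190.4] [ 187  160  114   88 2646] [0.5885 0.0946 0.125 ]
[array([0.6556, 0.1916]), array([ 0.6734, -0.101 ]), array([ 0.4589, -0.1128]), array([0.4412, 0.1765])]
orange scene [290.5 173.4] [283 168  17  12 132] [0.5358 0.1051 0.105 ]
green scene [362.6 161.7] [357 157  12  10  91] [0.4743 0.3434 0.058 ]
guard scene [269.3 188.5] [ 207  144  130  104 4908] [0.5993 0.0348 0.125 ]
[array([ 0.465 , -0.1203]), array([0.4266, 0.2309]), array([0.7399, 0.1791]), array([ 0.7558, -0.1026])]
0.017
```

View pics/topc.png

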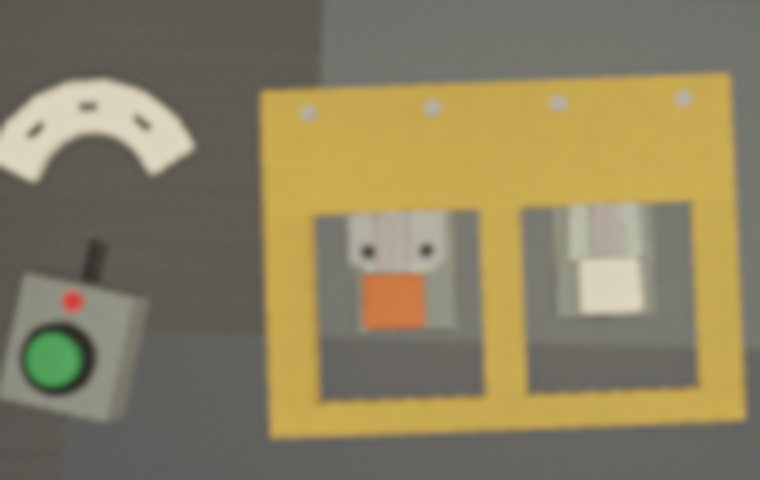

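The crop shows the orange paddle at (393,301) and guard window corners at (315,215), (478,210), (485,397) and (319,402). I'll convert these to world positions, then move over the paddle.

```bash
python3 - <<'E'
from h import *
import pickle
from scipy.spatial.transform import Rotation as R
D=pickle.load(open("D.pkl","rb"));d=D["top"]
c=lambda x,y,z: at(d,x/4+120-.375,y/4+140-.375,z)[:2]
g=[c(*p,.125) for p in((260,92),(730,73),(747,418),(271,437))]
w=[c(*p,.125) for p in((315,215),(478,210),(485,397),(319,402))]
print("guard",np.round(g,4),np.mean(g,0)); print("win",np.round(w,4),np.mean(w,0))
p=c(393.5,301,.106); b=c(53,358,.058); print("paddle",p,"button",b)
v=g[0]-g[1]+g[3]-g[2]; yaw=np.arctan2(-v[0],v[1]); print("yaw",yaw)
rv=(R.from_euler('z',yaw)*R.from_rotvec([0,np.pi,0])).as_rotvec()
pickle.dump((p,b,rv,yaw),open("P.pkl","wb"))
print(arm.inverse_kinematics([*p,.2],rv))
arm.grab(20)
arm.goto([*p,.24],rv)
s=arm.get_state(); print(s["t"],s["position"],s["ft_force"],s["finger_gap"])
snap("wrist","pics/w1.png"); snap("scene","pics/s1.png")
E
```

```text
guard [[ 0.6571  0.1942]
 [ 0.6775 -0.1065]
 [ 0.4581 -0.1219]
 [ 0.4376  0.1791]] [0.55756986 0.03624551]
win [[0.5792 0.1559]
 [0.5853 0.0521]
 [0.4671 0.0442]
 [0.4607 0.1493]] [0.5230713  0.10035547]
paddle [0.52591766 0.10578931] button [0.47983628 0.34155352]
yaw 0.06777070412289726
[ 8.71726868e-02  4.25592158e-01  1.62442786e+00 -4.44089210e-16
  1.09157263e+00 -1.55139434e+00]
3.075 [0.52583536 0.10643897 0.23998319] [ 0.03832917 -0.10811124  0.92530369] 4.6773704526820056e-05
```

View pics/w1.png

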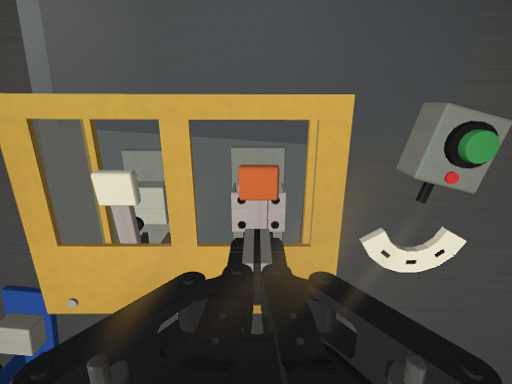

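The wrist view shows the closed fingers over the left window, with the orange paddle at (258,183) and clear space on all sides.

```bash
python3 - <<'E'
from h import *
import pickle
p,b,rv,yaw=pickle.load(open("P.pkl","rb"))
d=arm.get_image("wrist"); q=at(d,258.5,182,.107)[:2]; print("wrist paddle",q,"top",p)
if np.linalg.norm(q-p)>.006: raise SystemExit
t=(p+q)/2-.003*np.array([np.cos(yaw),np.sin(yaw)])
arm.movel([*t,.24],speed=.05)
arm.movel([*t,.135],speed=.08)
print(arm.movel([*t,.115],speed=.03,guard=2), arm.get_state()["position"])
hit=arm.movel([*t,.088],speed=.02,guard=25)
s=arm.get_state(); print(hit,s["t"],s["position"],s["ft_force"])
snap("scene","pics/s2.png")
E
```

```text
wrist paddle [0.52517047 0.10877864] top [0.52591766 0.10578931]
True [0.52208626 0.10704516 0.11942498]
True 6.5917 [0.52243373 0.10710338 0.09639058] [-5.41442307 -1.11060022 21.85696654]
```

```bash
python3 - <<'E'
from h import *
import pickle
p,b,rv,yaw=pickle.load(open("P.pkl","rb"))
x=arm.get_state()["position"]
arm.movel([x[0],x[1],.24],speed=.1)
d=snap("wrist","pics/w2.png")
r=np.hypot(*b)
arm.goto([*b,.15],rv)
s=arm.get_state(); print(s["t"],s["position"],s["ft_force"])
d=snap("wrist","pics/w3.png"); snap("scene","pics/s3.png"); snap("top","pics/t3.png")
import pickle; pickle.dump(d,open("w3.pkl","wb"))
cv2.imwrite("pics/m.png",np.hstack([cv2.resize(cv2.imread(f),(400,300)) for f in("pics/w2.png","pics/w3.png")]))
m=cv2.inRange(cv2.cvtColor(d["image"],cv2.COLOR_RGB2HSV),(50,120,50),(80,255,255))
n,l,s,c=cv2.connectedComponentsWithStats(m)
for i in range(1,n):
    if s[i,4]>50: print(c[i],s[i],at(d,*c[i],.058))
print(b)
E
```

```text
9.2833 [0.48043179 0.34080971 0.15040449] [ 0.8236456  -0.22350638  0.52232687]
[255.37247706 201.73944954] [ 233  179   45   46 1635] [0.48495944 0.34060296 0.058     ]
[0.47983628 0.34155352]
```

View pics/m.png

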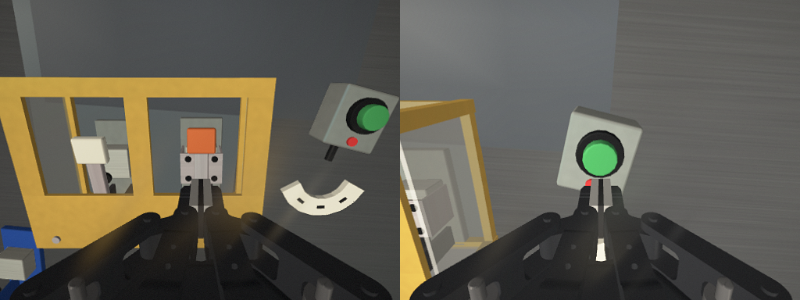

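The wrist view after the press shows the paddle lower and smaller at (201,139), with the guard untouched. The second panel shows the fingers over the green button at (600,157). I'll triangulate the button and press it.

```bash
python3 - <<'E'
from h import *
import pickle
p,b,rv,yaw=pickle.load(open("P.pkl","rb"));D=pickle.load(open("D.pkl","rb"));w=pickle.load(open("w3.pkl","rb"))
A=np.zeros((3,3));y=np.zeros(3)
for d,u,v in((D["top"],132.9,229.2),(D["scene"],362.6,161.2),(w,255.4,201)):
    r=ray(d,u,v);r/=np.linalg.norm(r);M=np.eye(3)-np.outer(r,r);A+=M;y+=M@d["xyz"]
t=np.linalg.solve(A,y);print("button",t)
xy=(t[:2]+b)/2
arm.movel([*xy,.10],speed=.08)
h1=arm.movel([*xy,.06],speed=.02,guard=1.5); z1=arm.get_state()["position"][2]
h2=arm.movel([*xy,z1-.016],speed=.01,guard=18)
s=arm.get_state(); print(h1,z1,h2,s["position"],s["ft_force"],s["t"])
arm.wait(.3); s=arm.get_state(); print(s["position"],s["ft_force"])
arm.movel([*xy,.16],speed=.1)
arm.movel([*xy,.25],speed=.1)
def orange(d):
    m=cv2.inRange(cv2.cvtColor(d["image"],cv2.COLOR_RGB2HSV),(3,150,90),(14,255,255))
    m[:, :270]=0; m[:130]=0; m[250:]=0; m[:,320:]=0
    return cv2.moments(m,True)
d=snap("scene","pics/s4.png")
for e in(D["scene"],d):
    m=orange(e);u,v=m["m10"]/m["m00"],m["m01"]/m["m00"]
    # height where ray passes x of the paddle
    r=ray(e,u,v);print(u,v,m["m00"],"z",e["xyz"][2]+r[2]/r[0]*(p[0]-e["xyz"][0]))
print(arm.get_state()["t"],arm.get_state()["ft_force"])
im=d["image"][100:280,180:420,::-1];cv2.imwrite("pics/s4c.png",cv2.resize(im,None,fx=3,fy=3))
E
```

```text
button [0.48048338 0.33956435 0.06644869]
True 0.08923029447194113 True [0.48015993 0.34057817 0.08297926] [-2.50640377 -1.33128425 12.14212089] 11.8833
[0.48016575 0.34056015 0.08295952] [-2.78825226 -1.36300291 12.02391164]
290.49668874172187 173.31788079470198 151.0 z 0.09464632968277753
289.56302521008405 178.47899159663865 119.0 z 0.07403566513584847
14.2083 [-0.76085578  0.64220722  0.41410992]
```

View pics/s4c.png

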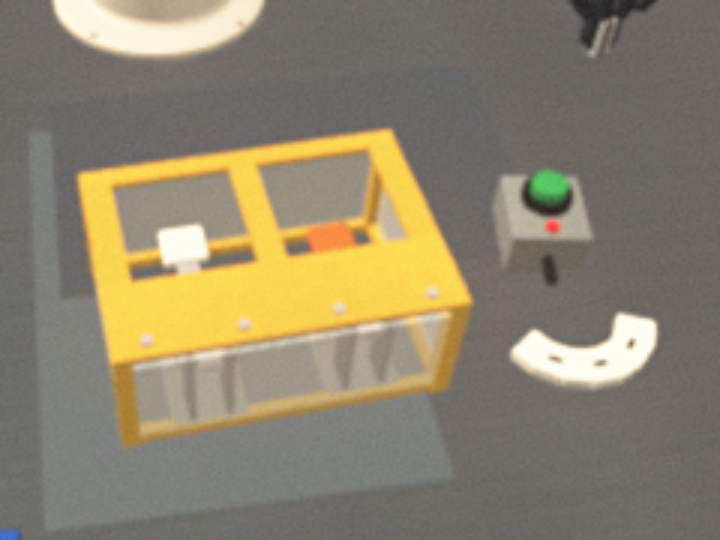

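The scene shows the orange paddle down, about 21 mm lower than before, and the white paddle still up. The button is back out and the fingers are clear. The button held a static 12 N with about 8 mm of travel, so it reached its stop.

```bash
python3 -c "
from rig import arm
print(arm.finish_job())"
```

```text
the job is handed in; nothing more can be done
None
```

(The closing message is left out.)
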